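Find the key that still snaps and guard it

TASK

Of the three look-alike keys on the control box only one still has its snap. Press them slowly to find it: if a key is still soft when it is about half-way down it is worn, so let it come up again and go no deeper; if it stiffens, press on until it snaps down and stays down by itself, then stop pressing at once, never ramming a key. Then put the loose guard ring over the key that stayed down, flat on the box, leave the other keys up, and do not disturb the other things on the bench.

Things in the scene. Friction and masses are not known exactly. Their poses are not given: they have to be found in the camera images.
- control_box: Grey bench control box with an aluminium top, fixed, 112 mm (its x, front to back) by 256 mm (its y) by 55 mm high; origin at the centre of its underside on the worktop, z up. The three keys stand in its middle line along y, 75 mm apart, left key at +y, right key at -y. Thin blank plates lie behind the keys.
- key_left_top (a point): A black round key cap, 22 mm in diameter, in a fixed steel collar (29 mm in diameter, 4 mm high) on the box's flat top; this point is the centre of the cap's top face, 21 mm above the box's top when the key is up, and moves with the cap. The left (+y) key of the row of three; all three look alike.
- key_left (a joint): Depth of the left (+y) key in m: 0 up, 0.014 down on its stop. Moves from 3 N on. Worn: a weak spring, 4.4 N half-way (7 mm), under 6 N at the stop; comes up when let go; harmed if pushed past 8.5 mm. Sound: the same for 3 to 4 mm, then stiffens to over 10 N by 6.5 mm, 15 to 18 N at most near 8 mm, eases off, snaps down by itself from 11.5 to 13 mm on to 14 mm and stays there.
- key_mid_top (a point): A black round key cap, 22 mm in diameter, in a fixed steel collar (29 mm in diameter, 4 mm high) on the box's flat top; this point is the centre of the cap's top face, 21 mm above the box's top when the key is up, and moves with the cap. The middle key of the row of three; all three look alike.
- key_mid (a joint): Depth of the middle key in m: 0 up, 0.014 down on its stop. Moves from 3 N on. Worn: a weak spring, 4.4 N half-way (7 mm), under 6 N at the stop; comes up when let go; harmed if pushed past 8.5 mm. Sound: the same for 3 to 4 mm, then stiffens to over 10 N by 6.5 mm, 15 to 18 N at most near 8 mm, eases off, snaps down by itself from 11.5 to 13 mm on to 14 mm and stays there.
- key_right_top (a point): A black round key cap, 22 mm in diameter, in a fixed steel collar (29 mm in diameter, 4 mm high) on the box's flat top; this point is the centre of the cap's top face, 21 mm above the box's top when the key is up, and moves with the cap. The right (-y) key of the row of three; all three look alike.
- key_right (a joint): Depth of the right (-y) key in m: 0 up, 0.014 down on its stop. Moves from 3 N on. Worn: a weak spring, 4.4 N half-way (7 mm), under 6 N at the stop; comes up when let go; harmed if pushed past 8.5 mm. Sound: the same for 3 to 4 mm, then stiffens to over 10 N by 6.5 mm, 15 to 18 N at most near 8 mm, eases off, snaps down by itself from 11.5 to 13 mm on to 14 mm and stays there.
- guard_ring_center (a point): Loose plain aluminium guard ring (a short tube), 44 mm outside, 34 mm inside, 24 mm high, about 60 g, standing on the worktop with its axis upright; this point is its centre, 12 mm above its underside. It passes over a key's collar with 2.5 mm to spare all round and then rests on the box's top round the key.
- label_tape: Roll of teal tape, 45 mm in diameter, 19 mm high, lying flat: a bystander. Origin under its centre.
- bottle_100: Small glass bottle with a screw cap, 56 mm in diameter, 105 mm high: a bystander. Origin under its centre.
- film_box: Small carton, 59 x 126 x 58 mm: a bystander. Origin under its centre.
- timer: Small upright white timer, 20 x 66 x 66 mm: a bystander. Origin under its centre.
- marker_red: Marker pen lying flat, 15 x 138 x 14 mm: a bystander. Origin under its centre.
- forceps: Steel forceps lying flat, 18 x 128 x 8 mm: a bystander. Origin under its centre.
- guard_ring: The guard ring itself; origin at the centre of its underside, z along its axis.

How it is judged (in metres and radians):
On the way, in this order (a step that is already met when the one before it is completed fails the run):
1. one key has snapped and stays down, no longer pressed, the other two up (((value of joint key_left above 0.0125 m and value of joint each of key_mid, key_right below 0.002 m and contact force between the fingers and key_left below 0.3 N) or (value of joint key_mid above 0.0125 m and value of joint each of key_left, key_right below 0.002 m and contact force between the fingers and key_mid below 0.3 N) or (value of joint key_right above 0.0125 m and value of joint each of key_left, key_mid below 0.002 m and contact force between the fingers and key_right below 0.3 N))), for 0.2 s.
2. the guard ring stands round the key that stayed down, flat on the box (((value of joint key_left above 0.0125 m and value of joint each of key_mid, key_right below 0.002 m and horizontal distance between guard_ring_center and key_left_top below 0.005 m and z of guard_ring_center in the frame of control_box between 0.064 and 0.0695 m and angle between guard_ring_center's own z axis and vertical below 0.09 rad) or (value of joint key_mid above 0.0125 m and value of joint each of key_left, key_right below 0.002 m and horizontal distance between guard_ring_center and key_mid_top below 0.005 m and z of guard_ring_center in the frame of control_box between 0.064 and 0.0695 m and angle between guard_ring_center's own z axis and vertical below 0.09 rad) or (value of joint key_right above 0.0125 m and value of joint each of key_left, key_mid below 0.002 m and horizontal distance between guard_ring_center and key_right_top below 0.005 m and z of guard_ring_center in the frame of control_box between 0.064 and 0.0695 m and angle between guard_ring_center's own z axis and vertical below 0.09 rad))), for 0.2 s.
At the end, for the whole second after the job is handed in: One key has snapped and stays down (deeper than 12.5 mm), the other two are up (within 2 mm); the guard ring stands at rest round the key that is down, centred within 5 mm, flat on the box's top (height within 2.5 mm, tilt under 0.09 rad) (((value of joint key_left above 0.0125 m and value of joint each of key_mid, key_right below 0.002 m and horizontal distance between guard_ring_center and key_left_top below 0.005 m and z of guard_ring_center in the frame of control_box between 0.064 and 0.0695 m and angle between guard_ring_center's own z axis and vertical below 0.09 rad) or (value of joint key_mid above 0.0125 m and value of joint each of key_left, key_right below 0.002 m and horizontal distance between guard_ring_center and key_mid_top below 0.005 m and z of guard_ring_center in the frame of control_box between 0.064 and 0.0695 m and angle between guard_ring_center's own z axis and vertical below 0.09 rad) or (value of joint key_right above 0.0125 m and value of joint each of key_left, key_mid below 0.002 m and horizontal distance between guard_ring_center and key_right_top below 0.005 m and z of guard_ring_center in the frame of control_box between 0.064 and 0.0695 m and angle between guard_ring_center's own z axis and vertical below 0.09 rad)) and linear speed of guard_ring below 0.01 m/s); the robot touches nothing.
It fails at once if a worn key is pushed on past half-way: a key between 8.6 and 9.3 mm deep that resists with less than 7 N is pressed ((value of joint key_left between 0.0086 and 0.0093 m and contact force between the fingers and key_left between 0.5 and 7 N) or (value of joint key_left between 0.0086 and 0.0093 m and contact force between guard_ring and key_left between 0.5 and 7 N) or (value of joint key_mid between 0.0086 and 0.0093 m and contact force between the fingers and key_mid between 0.5 and 7 N) or (value of joint key_mid between 0.0086 and 0.0093 m and contact force between guard_ring and key_mid between 0.5 and 7 N) or (value of joint key_right between 0.0086 and 0.0093 m and contact force between the fingers and key_right between 0.5 and 7 N) or (value of joint key_right between 0.0086 and 0.0093 m and contact force between guard_ring and key_right between 0.5 and 7 N)).
It fails at once if a key is rammed (more than 25 N on it) (contact force between any of the fingers, guard_ring and key_left above 25 N or contact force between any of the fingers, guard_ring and key_mid above 25 N or contact force between any of the fingers, guard_ring and key_right above 25 N).
It fails at once if a bystander is moved by more than 20 mm (distance of any of label_tape, bottle_100, film_box, timer, marker_red, forceps from where it was at the start of the episode above 0.02 m).
It also fails if it takes over 67 s, if anything falls off the work surface, if the arm or the gripper's body presses on something with over 40 N, if the wrist force passes 120 N, or if a joint passes its speed limit or range.

ROBOT

A 6-joint arm with a two-finger parallel gripper is mounted at the origin on a cart in front of the work surface, level with it; the furniture and walls round the work are solid. World frame = base frame: x ahead of the robot, y to its left, z up, the work surface at z = 0. Lengths are in m, angles in degrees, forces in N, time in s.
With the tool pointing down it reaches from about 0.325 to 0.775 m from the base axis. Payload 5.5 kg.
Tool frame: the origin (TCP) lies at the centre of the arm's flange, where the gripper is bolted on; the fingertips stand 182 mm ahead of it and the grasp point (between the pads) lies 163 mm ahead of it; z points along the fingers, y is the direction in which the jaws open and shut (so a half turn about z gives the same grasp; the last joint's range is limited). The gripper opens to 88 mm and grips with 3 to 60 N. Pads are 20 mm wide; open, the fingers measure 115 mm over their backs; the gripper's body (75 mm by 178 mm) begins 61 mm behind the grasp point.
Start: joints at [-70.858, 5.22, 70.514, -0, 104.267, -3.249], TCP at [0.229, -0.555, 0.405] pointing down, gripper open.
Joint ranges: [-164.24, 164.24], [-49.07, 125.15], [9.68, 141.18], [-86.29, 266.29], [3.28, 154.24], [-151.56, 151.56]. Speed limits (degrees/s): [147.25, 147.25, 172.46, 180, 180, 180].

INTERFACE

Orientations are given as [roll, pitch, yaw] about the fixed x, y, z axes, in that order (R = Rz(yaw) Ry(pitch) Rx(roll)).
In Python, from station import r gives the robot as it stands. The module is installed in compiled form; this text tells all that it offers. Calls block until the motion is done:
- r.reach(position, orientation): joint-space move of the TCP to a pose.
- r.servo_line(position, rotation=None, speed=0.15): straight line of the TCP; rotation=None keeps the orientation; speed is the mean speed in m/s.
- r.move_joints(angles): joint-space move.
- r.let_go() and r.grab(squeeze=None): open the fingers fully, or close them until they stop; squeeze is the grip in N (None keeps the last).
- r.wait(seconds).
- r.inverse_kinematics(position, orientation): joint angles nearest the present ones, or None.
- r.sense(): the state.
- r.snapshot(name): name is "side" or "top"; returns a dict with "frame" (400x640x3 uint8, red, green, blue), "fx", "fy", "cx", "cy" (pixels), "dist_coeffs" ([k1, k2, p1, p2, k3] as OpenCV has them; the pictures are not rectified), "R" (3x3) and "t" (3): a world point X has camera coordinates R X + t. Camera axes: x right, y down, z forward; pixel columns grow to the right and rows downward; lengths in m; the calibration is good to about 2 mm. A picture is of the moment at which its call begins. There is no depth.
A pose or a line that the arm cannot do raises r.IKError and nothing moves.
- r.hand_in(): hands the job in, once; it reports no verdict.
The state is a dict: "clock": time; "joints": joint angles; "joint_vel": joint speeds; "joint_torque": joint torques, N m; "tcp_pos": TCP position; "orientation": TCP orientation; "contact_force": force on the tool from outside, world axes, zero at the start; "torque": the same for the moment, N m; "opening": finger opening in m.
Only numpy, scipy, OpenCV 4.12 (cv2) and the standard library are available. Lean on these libraries where they do the work, as an engineer would, in place of code of your own. Each camera call takes 0.05 s, during which the arm holds its last target.

## Working session

There is one attempt and no reset: what is moved stays moved. The work goes in short steps, each a Python script; the robot and the scene stay as the last script left them, time stands still between calls to the robot, and variables do not carry over. Pictures are saved under pics/ and viewed, and the job is handed in when it is done.

```bash
mkdir -p pics
python3 - <<'E'
from station import r
import cv2
for n in("side","top"):
    s=r.snapshot(n); cv2.imwrite(f"pics/{n}0.png",s["frame"][:,:,::-1])
    print(n,{k:v for k,v in s.items() if k!="frame"})
print(r.sense())
E
```

```text
side {'fx': 453.145636208784, 'fy': 453.145636208784, 'cx': 307.1795995727976, 'cy': 205.89432154907198, 'dist_coeffs': array([0.02823103, 0.        , 0.        , 0.        , 0.        ]), 'R': array([[-0.98087051, -0.19263822,  0.02799231],
       [-0.08969862,  0.31965727, -0.943278  ],
       [ 0.17276345, -0.92774444, -0.33082177]]), 't': array([0.5603573 , 0.09228985, 1.30219675])}
top {'fx': 416.17182797988363, 'fy': 416.17182797988363, 'cx': 319.3791567587982, 'cy': 198.80936891456324, 'dist_coeffs': array([0.01853704, 0.        , 0.        , 0.        , 0.        ]), 'R': array([[-2.93735657e-02, -9.99568481e-01, -2.14010024e-04],
       [-9.97437837e-01,  2.93249247e-02, -6.52519039e-02],
       [ 6.52300222e-02, -1.70321939e-03, -9.97868801e-01]]), 't': array([0.1247113 , 0.57225959, 1.38677198])}
{'clock': 0.1, 'joints': array([-7.08584746e+01,  5.26050078e+00,  7.05727650e+01, -5.89689986e-04,
        1.04265280e+02, -3.24763184e+00]), 'joint_vel': array([-0.11769412, -0.06665771, -0.16606962,  0.068941  ,  0.0777148 ,
       -0.0503654 ]), 'joint_torque': array([ 3.53902702e-03, -4.47854733e+01, -4.07570672e+01,  7.00424798e-02,
        2.84487050e-02, -1.09950802e-04]), 'tcp_pos': array([ 0.22856645, -0.5548324 ,  0.40362366]), 'orientation': array([-1.79901581e+02, -5.01190276e-03,  2.23890081e+01]), 'contact_force': array([-0.30378257, -0.29107264,  0.09131352]), 'torque': array([-0.02933437, -0.01687761,  0.00854018]), 'opening': 0.08759333109880467}
```

View pics/side0.png

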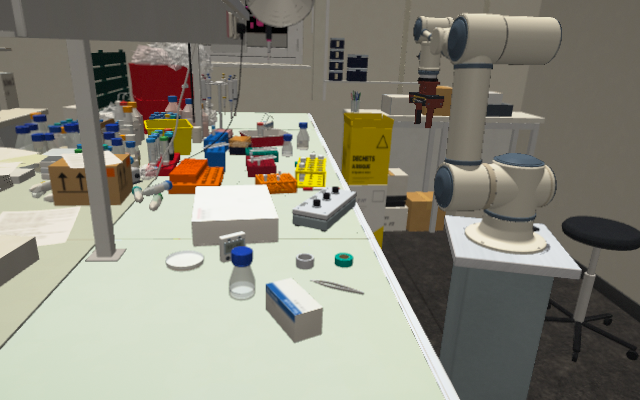

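View pics/top0.png

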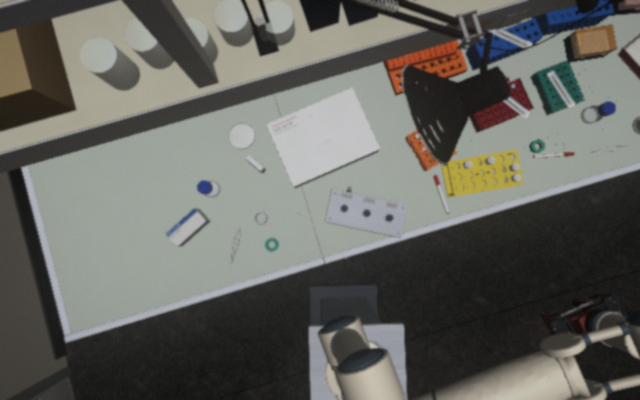

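The side view shows the grey box with its keys near (325,205), the ring at (305,261) and the tape at (343,259). In the top view the keys are at about (344,208), (367,213) and (389,217), the ring at (261,218), the tape at (271,244) and the forceps at (236,245). I'll localise them from upscaled crops.

```bash
cat > h.py <<'E'
import numpy as np, cv2
def und(s,uv):
    K=np.array([[s["fx"],0,s["cx"]],[0,s["fy"],s["cy"]],[0,0,1]])
    return cv2.undistortPoints(np.array(uv,float).reshape(-1,1,2),K,np.array(s["dist_coeffs"])).reshape(-1,2)
def ray(s,uv):
    n=und(s,[uv])[0]; R=s["R"]; return -R.T@s["t"], R.T@np.array([n[0],n[1],1])
def onplane(s,uv,z):
    c,d=ray(s,uv); return c+d*(z-c[2])/d[2]
def proj(s,X):
    K=np.array([[s["fx"],0,s["cx"]],[0,s["fy"],s["cy"]],[0,0,1]])
    return cv2.projectPoints(np.array(X,float).reshape(-1,1,3),cv2.Rodrigues(s["R"])[0],s["t"],K,np.array(s["dist_coeffs"]))[0].reshape(-1,2)
def crop(s,x,y,w,h,k,name):
    cv2.imwrite(name,cv2.resize(s["frame"][y:y+h,x:x+w,::-1],None,fx=k,fy=k,interpolation=cv2.INTER_CUBIC))
E
python3 - <<'E'
from station import r
from h import *
t=r.snapshot("top"); s=r.snapshot("side")
crop(t,220,180,200,80,4,"pics/tc.png"); crop(s,210,180,160,120,5,"pics/sc.png")
g=cv2.cvtColor(t["frame"],cv2.COLOR_RGB2GRAY)
# dark keys
m=(g<85).astype(np.uint8); m[:, :325]=0; m[:,410:]=0; m[:195]=0; m[235:]=0
n,l,st,c=cv2.connectedComponentsWithStats(m)
for i in range(1,n):
    print("key",c[i],st[i],onplane(t,c[i],.076))
gs=cv2.cvtColor(s["frame"],cv2.COLOR_RGB2GRAY)
m=(gs<70).astype(np.uint8); m[:, :290]=0; m[:,360:]=0; m[:183]=0; m[230:]=0
n,l,st,c=cv2.connectedComponentsWithStats(m)
for i in range(1,n): print("skey",c[i],st[i],onplane(s,c[i],.07))
hs=cv2.cvtColor(t["frame"],cv2.COLOR_RGB2HSV)
print(hs[208:230,250:273,1]); print(g[208:230,250:273])
E
```

```text
key [343.95 207.9 ] [342 206   5   5  20] [0.54014404 0.02937262 0.076     ]
key [366.27272727 212.81818182] [364 211   6   5  22] [ 0.52213649 -0.04218108  0.076     ]
key [388.83333333 217.625     ] [386 215   6   6  24] [ 0.50450772 -0.11435348  0.076     ]
skey [335.16666667 189.36666667] [333 187   6   6  30] [ 0.50226919 -0.10851355  0.07      ]
skey [307.46666667 188.53333333] [304 188   8   2  15] [ 0.59045146 -0.09223887  0.07      ]
skey [326.06896552 195.5862069 ] [324 193   5   6  29] [ 0.52072866 -0.03581155  0.07      ]
skey [316.5 202.5] [314 200   6   6  36] [0.53788815 0.03744949 0.07      ]
skey [349. 201.] [349 201   1   1   1] [ 0.44603599 -0.00289016  0.07      ]
skey [340.15107914 214.05755396] [327 200  28  29 139] [0.45766548 0.11669805 0.07      ]
skey [343. 206.] [343 206   1   1   1] [0.45808725 0.04735025 0.07      ]
skey [338. 210.] [338 210   1   1   1] [0.46772551 0.08538951 0.07      ]
skey [295. 214.] [295 214   1   1   1] [0.57792278 0.14941967 0.07      ]
skey [300. 215.] [299 215   3   1   3] [0.56308368 0.15342391 0.07      ]
skey [332. 215.] [332
[... 3612 characters left out ...]
162 162 162 163 164]
 [163 162 161 161 163 160 155 152 148 150 153 153 149 145 141 147 156 159
  162 162 162 161 163]
 [162 163 163 164 162 163 160 156 153 149 148 148 147 150 151 156 160 162
  160 163 163 162 163]
 [163 162 164 161 164 162 161 159 159 155 151 153 153 157 159 161 163 161
  163 163 163 163 164]
 [162 163 161 162 163 164 160 162 163 161 160 159 160 160 164 163 164 161
  163 164 163 162 165]
 [162 161 161 163 163 164 162 163 164 162 161 162 163 161 161 160 163 163
  163 163 163 163 163]
 [163 161 162 163 163 162 162 163 162 160 161 163 164 161 163 161 162 163
  165 163 165 162 163]
 [164 161 163 162 162 163 163 162 162 163 164 161 162 163 162 162 162 164
  162 163 163 164 164]]
```

View pics/tc.png

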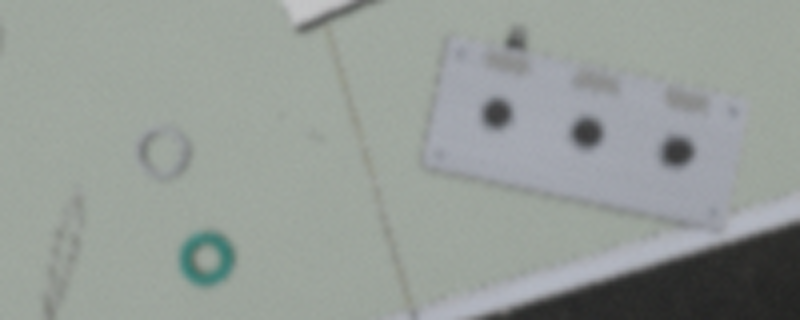

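View pics/sc.png

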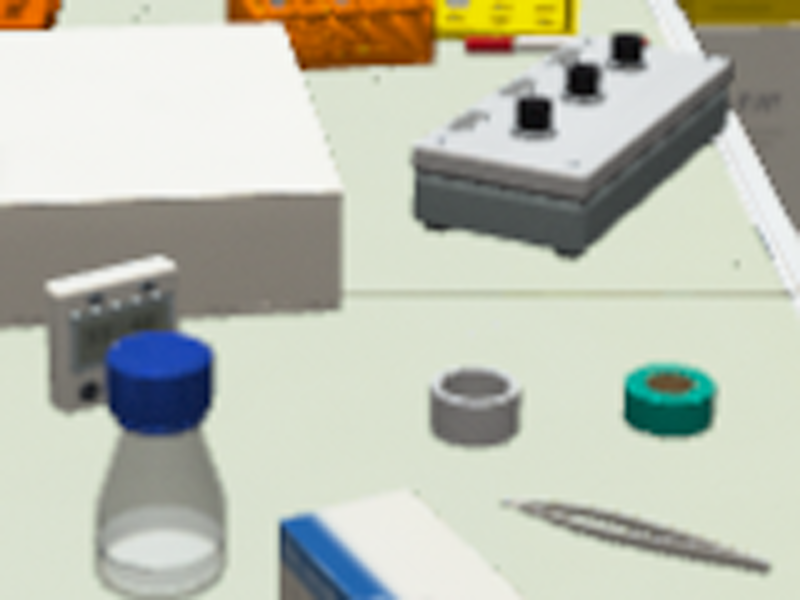

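```bash
cat >> h.py <<'E'
def tri(*obs):
    A=np.zeros((3,3));b=np.zeros(3)
    for s,uv in obs:
        c,d=ray(s,uv); d=d/np.linalg.norm(d); P=np.eye(3)-d[:,None]*d; A+=P; b+=P@c
    return np.linalg.solve(A,b)
def ringtop(t,x0,x1,y0,y1):
    # centre of the ring's outline in the top view: filled hull of pixels differing from the bench
    f=cv2.cvtColor(t["frame"],cv2.COLOR_RGB2LAB)[y0:y1,x0:x1].astype(float)
    bg=np.median(f.reshape(-1,3),axis=0); d=np.linalg.norm(f-bg,axis=2)
    m=(d>7).astype(np.uint8); m=cv2.morphologyEx(m,cv2.MORPH_CLOSE,np.ones((3,3)))
    c=max(cv2.findContours(m,cv2.RETR_EXTERNAL,cv2.CHAIN_APPROX_NONE)[0],key=cv2.contourArea)
    e=cv2.fitEllipse(cv2.convexHull(c)); return (e[0][0]+x0,e[0][1]+y0),e[1]
E
python3 - <<'E'
from station import r
from h import *
t=r.snapshot("top"); s=r.snapshot("side")
uv,ax=ringtop(t,248,276,205,232); print("ring",uv,ax,onplane(t,uv,.014))
# side: ring centre approx from crop: top-rim (475,388)/5, whole (475,407)/5
for p in [(475,408)]:
    q=(210+p[0]/5,180+p[1]/5); print("side ring",onplane(s,q,.012),tri((t,uv),(s,q)))
K=[(343.95,207.9),(366.27,212.82),(388.83,217.62)]; S=[(316.5,202.5),(326.07,195.6),(335.17,189.4)]
for a,b in zip(K,S): print("key",tri((t,a),(s,b)), onplane(t,a,.072))
hs=cv2.cvtColor(t["frame"],cv2.COLOR_RGB2HSV)
m=((hs[...,0]>75)&(hs[...,0]<95)&(hs[...,1]>100)).astype(np.uint8); m[:,:255]=0;m[:,290:]=0;m[:230]=0;m[260:]=0
print("tape",onplane(t,cv2.connectedComponentsWithStats(m)[3][1],.015))
print("lamp",tri((t,(430,115)),(s,(275,10))))
for p in [(80,190),(47,312)]: print("forceps",onplane(t,(220+p[0]/4,180+p[1]/4),.004))
for y in (76.1,-103.9,-13.9,166.1):
  for p in ([.504,-.112,.36],[.54,.03,.36],[.52,.29,.35]): 
    q=r.inverse_kinematics(p,[180,0,y]); print(y,p,None if q is None else np.round(q))
E
```

```text
ring (260.703556060791, 217.93247604370117) (14.12396240234375, 14.48676586151123) [0.51711743 0.3078025  0.014     ]
side ring [0.51553052 0.313013   0.012     ] [0.51681885 0.30834677 0.00963616]
key [0.53992595 0.02874047 0.06697478] [0.54031099 0.02913216 0.072     ]
key [ 0.52207252 -0.04317119  0.06754047] [ 0.52224427 -0.04262526  0.072     ]
key [ 0.50390297 -0.11584107  0.06758549] [ 0.50458518 -0.1150112   0.072     ]
tape [0.42802087 0.2740172  0.015     ]
lamp [ 0.70336609 -0.11672979  0.59855068]
forceps [0.48699196 0.38004687 0.004     ]
forceps [0.38509177 0.40952292 0.004     ]
76.1 [0.504, -0.112, 0.36] [-16.  -8.  88.   0. 100.  -2.]
76.1 [0.54, 0.03, 0.36] [ -0.  -4.  84.  -0. 100.  13.]
76.1 [0.52, 0.29, 0.35] [26.  4. 77. -0. 99. 40.]
-103.9 [0.504, -0.112, 0.36] None
-103.9 [0.54, 0.03, 0.36] None
-103.9 [0.52, 0.29, 0.35] [  26.    4.   77.    0.   99. -140.]
-13.9 [0.504, -0.112, 0.36] [-16.  -8.  88.  -0. 100.  88.]
-13.9 [0.54, 0.03, 0.36] [ -0.  -4.  84.  -0. 100. 103.]
-13.9 [0.52, 0.29, 0.35] [ 26.   4.  77.  -0.  99. 130.]
166.1 [0.504, -0.112, 0.36] [-16.  -8.  88.   0. 100. -92.]
166.1 [0.54, 0.03, 0.36] [ -0.  -4.  84.   0. 100. -77.]
166.1 [0.52, 0.29, 0.35] [ 26.   4.  77.   0.  99. -50.]
```

```bash
cat > press.py <<'E'
from station import r
import numpy as np
Y=76.1
def fz(n=3):
    v=[]
    for _ in range(n): v.append(r.sense()["contact_force"][2]); r.wait(0.02)
    return np.mean(v)
def press(x,y):
    q=[180,0,Y]
    r.servo_line([x,y,.266],speed=0.1); r.wait(.2)
    f0=fz(8); z=.266; z0=None; log=[]; snapped=False; stiff=False; fmax=0
    print("clock",r.sense()["clock"],"f0",round(f0,2),"tcp",r.sense()["tcp_pos"])
    while True:
        step=.0006 if z0 is None else .0005
        z-=step
        r.servo_line([x,y,z],speed=0.02); r.wait(.04)
        f=fz()-f0; a=r.sense()["tcp_pos"][2]
        if z0 is None:
            if abs(f)>1.5: z0=aprev
            aprev=a
            if z<.250: print("no contact"); break
            if z0 is None: continue
        d=z0-a; log.append((round(d*1e3,2),round(f,1)))
        F=abs(f); fmax=max(fmax,F)
        if d>.0060 and fmax>8: stiff=True
        if F>23: print("too hard"); break
        if d>.0066 and not stiff: print("WORN"); break
        if stiff and d>.009 and F<2.5: snapped=True; print("SNAP"); break
        if d>.0142: print("deep"); break
    r.servo_line([x,y,.275],speed=0.06)
    print(log,"z0",z0,"clock",r.sense()["clock"]); return snapped
E
python3 - <<'E'
from press import *
r.grab(5)
r.reach([.504,-.1155,.30],[180,0,Y]); print(r.sense()["clock"],r.sense()["tcp_pos"],r.sense()["orientation"],r.sense()["opening"])
print(press(.504,-.1155))
E
```

```text
3.5583 [ 0.5039849  -0.11628753  0.30031506] [1.79968726e+02 2.01412398e-02 7.60207027e+01] 0.0007252676999201207
clock 4.3833 f0 -0.1 tcp [ 0.50410831 -0.11552664  0.26657958]
SNAP
[(np.float64(0.38), np.float64(1.6)), (np.float64(0.85), np.float64(2.9)), (np.float64(1.52), np.float64(3.1)), (np.float64(2.0), np.float64(3.3)), (np.float64(2.55), np.float64(3.4)), (np.float64(3.06), np.float64(3.3)), (np.float64(3.52), np.float64(3.8)), (np.float64(4.01), np.float64(3.5)), (np.float64(4.45), np.float64(4.9)), (np.float64(4.73), np.float64(6.0)), (np.float64(5.01), np.float64(6.9)), (np.float64(5.26), np.float64(8.2)), (np.float64(5.49), np.float64(8.9)), (np.float64(5.72), np.float64(10.1)), (np.float64(5.99), np.float64(11.3)), (np.float64(6.23), np.float64(12.8)), (np.float64(6.51), np.float64(14.2)), (np.float64(6.78), np.float64(14.9)), (np.float64(7.12), np.float64(15.3)), (np.float64(7.46), np.float64(16.2)), (np.float64(7.88), np.float64(16.7)), (np.float64(8.37), np.float64(16.8)), (np.float64(9.0), np.float64(15.9)), (np.float64(10.03), np.float64(14.2)), (np.float64(11.7), np.float64(7.1)), (np.float64(14.28), np.float64(-0.1))] z0 0.25879276690102554 clock 18.0083
True
```

Right key: it stiffened to 16.8 N and snapped. Next I'll centre the ring with two crossed gentle grasps, then back off and image it to measure any camera–robot offset.

Run:
```python
from station import r
from h import *
x,y=.5170,.308
p=r.sense()["tcp_pos"]
r.servo_line([p[0],p[1],.33],speed=.2)
r.let_go()
r.reach([x,y,.26],[180,0,166.1]); 
r.servo_line([x,y,.190],speed=.1)
r.grab(4); print("g1",r.sense()["opening"],r.sense()["tcp_pos"])
r.let_go()
r.servo_line([x,y,.225],speed=.15)
r.reach([x,y,.225],[180,0,76.1])
r.servo_line([x,y,.190],speed=.1)
r.grab(4); print("g2",r.sense()["opening"],r.sense()["tcp_pos"],r.sense()["orientation"])
r.let_go()
r.servo_line([x,y,.26],speed=.2)
q=r.sense()["joints"]; q[0]-=16; q[1]-=6; r.move_joints(q)
t=r.snapshot("top"); s=r.snapshot("side"); print(r.sense()["clock"],r.sense()["tcp_pos"])
np.save("t2.npy",t,allow_pickle=True); np.save("s2.npy",s,allow_pickle=True)
crop(t,220,160,200,120,4,"pics/t2.png"); crop(s,210,150,160,120,5,"pics/s2.png")
```

```text
g1 0.04415693322570004 [0.51702557 0.30806733 0.19010463]
g2 0.04310027915494073 [0.51702487 0.30800411 0.19009166] [ 1.79993133e+02 -3.72273913e-03  7.61008152e+01]
29.025 [0.56764774 0.15216857 0.32016412]
```

```bash
sleep 1
```

```text
(no output)
```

View pics/t2.png

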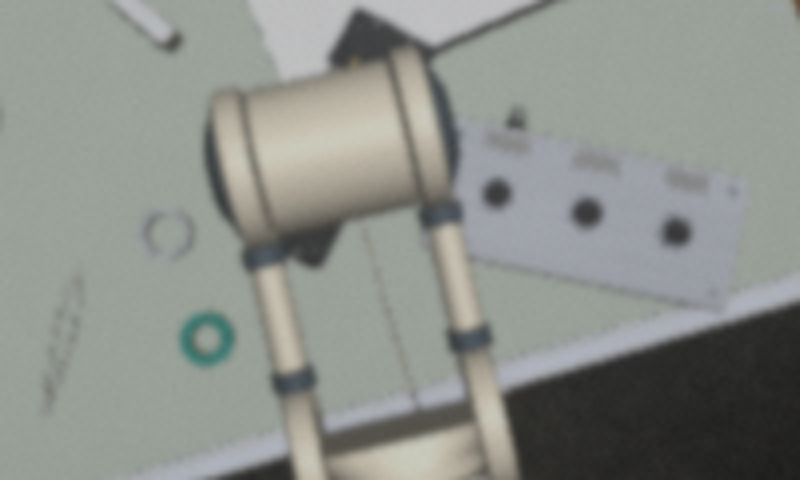

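View pics/s2.png

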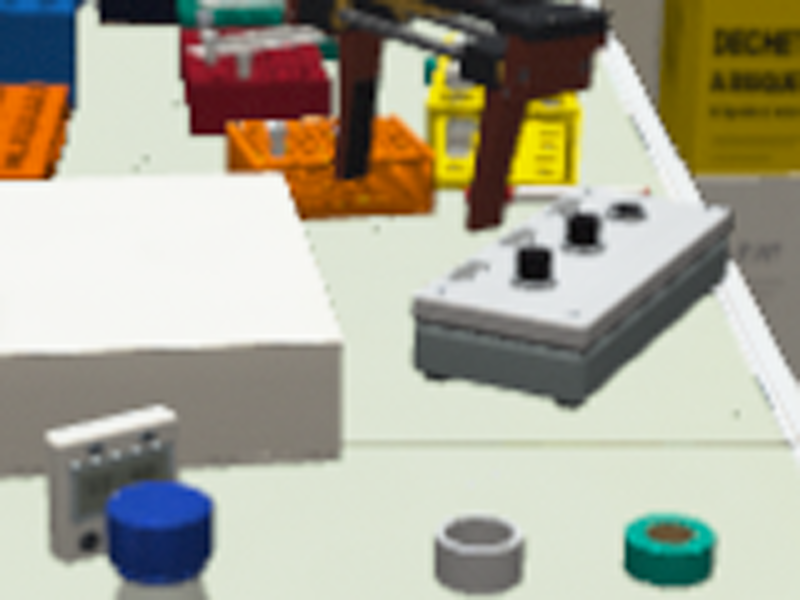

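The right key is down (side crop 628,210) and the other two are up. The ring stands at crop (168,236) top and (479,553) side. Now I'll measure the camera bias at the ring and re-measure the right key.

Run:
```python
from h import *
t=np.load("t2.npy",allow_pickle=True).item(); s=np.load("s2.npy",allow_pickle=True).item()
uv,ax=ringtop(t,250,270,206,232); print("ring top",uv,ax,onplane(t,uv,.014),onplane(t,uv,.024))
# side ring outline
def sideblob(s,x0,x1,y0,y1,th):
    f=cv2.cvtColor(s["frame"],cv2.COLOR_RGB2LAB)[y0:y1,x0:x1].astype(float)
    bg=np.median(f.reshape(-1,3),axis=0); m=(np.linalg.norm(f-bg,axis=2)>th).astype(np.uint8)
    c=max(cv2.findContours(m,cv2.RETR_EXTERNAL,cv2.CHAIN_APPROX_NONE)[0],key=cv2.contourArea)
    b=cv2.boundingRect(c); M=cv2.moments(c); return (b[0]+x0,b[1]+y0,b[2],b[3]),(M["m10"]/M["m00"]+x0,M["m01"]/M["m00"]+y0)
b,c=sideblob(s,290,322,246,276,20); print("ring side",b,c)
X=np.array([.517,.308,.012]); print("expected ring px top",proj(t,X+[0,0,.002]),"side",proj(s,X))
print("tri",tri((t,uv),(s,c)))
g=cv2.cvtColor(t["frame"],cv2.COLOR_RGB2GRAY).astype(float)
for (x,y),z in (((344,208),.072),((366,213),.072),((389,218),.060)):
    w=np.clip(140-g[y-6:y+7,x-6:x+7],0,None); w[w<25]=0
    yy,xx=np.mgrid[y-6:y+7,x-6:x+7]; u=((w*xx).sum()/w.sum(),(w*yy).sum()/w.sum()); print("key",u,onplane(t,u,z))
gs=cv2.cvtColor(s["frame"],cv2.COLOR_RGB2GRAY).astype(float)
cv2.imwrite("pics/k2.png",cv2.resize(s["frame"][185:200,322:352,::-1],None,fx=20,fy=20,interpolation=cv2.INTER_NEAREST))
cv2.imwrite("pics/k2t.png",cv2.resize(t["frame"][190:240,330:415,::-1],None,fx=9,fy=9,interpolation=cv2.INTER_CUBIC))
```

```text
ring top (262.0685682296753, 218.09092903137207) (13.464731216430664, 16.360811233520508) [0.5164465 0.3032087 0.014    ] [0.51621591 0.30183737 0.024     ]
ring side (296, 253, 19, 17) (305.1315426997245, 261.0254820936639)
expected ring px top [[260.64573407 217.96900155]] side [[304.81401772 260.63767179]]
tri [0.51675296 0.30392449 0.00901843]
key (np.float64(343.8090909090909), np.float64(208.01818181818183)) [0.53994098 0.02960175 0.072     ]
key (np.float64(366.32640831002794), np.float64(212.83939272872553)) [ 0.52217613 -0.04280559  0.072     ]
key (np.float64(388.7055713704758), np.float64(217.64904432696218)) [ 0.5046854  -0.11660498  0.06      ]
```

View pics/k2.png

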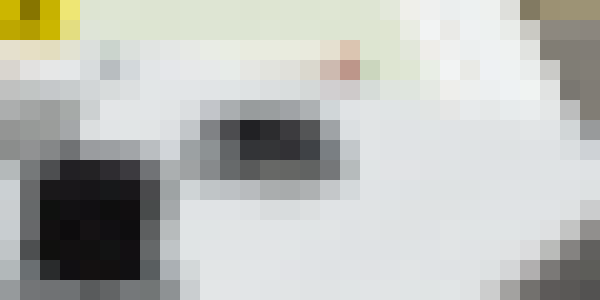

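View pics/k2t.png

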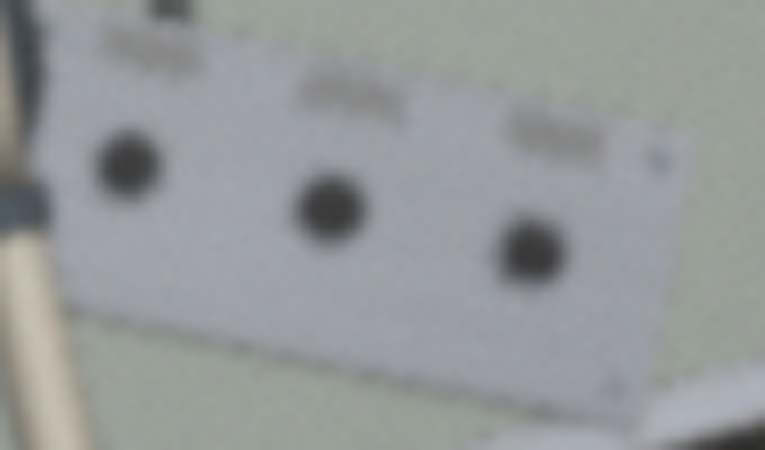

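Run:
```python
from h import *
t=np.load("t2.npy",allow_pickle=True).item(); s=np.load("s2.npy",allow_pickle=True).item()
t0=cv2.imread("pics/top0.png")[:,:,::-1]; s0=cv2.imread("pics/side0.png")[:,:,::-1]
def sub(a,b,x0,x1,y0,y1,pad=3):
    # subpixel shift a->b by upsampled template match
    k=8; A=cv2.resize(np.ascontiguousarray(a[y0:y1,x0:x1]),None,fx=k,fy=k,interpolation=cv2.INTER_CUBIC)
    B=cv2.resize(np.ascontiguousarray(b[y0:y1,x0:x1]),None,fx=k,fy=k,interpolation=cv2.INTER_CUBIC)
    T=A[pad*k:-pad*k,pad*k:-pad*k]; m=cv2.matchTemplate(B,T,cv2.TM_CCOEFF_NORMED); _,v,_,l=cv2.minMaxLoc(m)
    return (l[0]/k-pad,l[1]/k-pad,round(v,3))
print("top shift",sub(t0,t["frame"],249,271,206,230),"tape ctl",sub(t0,t["frame"],260,283,232,257))
print("side shift",sub(s0,s["frame"],290,320,245,277),"tape ctl",sub(s0,s["frame"],330,360,245,272))
def fit(f,x0,x1,y0,y1):
    L=cv2.cvtColor(np.ascontiguousarray(f),cv2.COLOR_RGB2LAB).astype(float)
    bg=np.median(L[y0:y1,x0:x1].reshape(-1,3),axis=0); d=np.linalg.norm(L-bg,axis=2)[y0:y1,x0:x1]
    out=[]
    for th in (5,7,9):
        m=cv2.resize(d,None,fx=4,fy=4,interpolation=cv2.INTER_CUBIC)>th
        c=max(cv2.findContours(m.astype(np.uint8),0,1)[0],key=cv2.contourArea); e=cv2.fitEllipse(cv2.convexHull(c))
        out.append((round((e[0][0]+.5)/4-.5+x0,2),round((e[0][1]+.5)/4-.5+y0,2),np.round(np.array(e[1])/4,1)))
    return out
print(fit(t0,246,276,204,233)); print(fit(t["frame"],248,271,206,231))
print(fit(s0,290,322,246,276)); print(fit(s["frame"],290,322,246,276))
```

```text
top shift (1.0, 0.125, 0.932) tape ctl (0.0, 0.0, 0.998)
side shift (0.75, -0.5, 0.994) tape ctl (0.0, 0.0, 1.0)
[(260.78, 217.94, array([14.9, 15.2])), (260.75, 217.93, array([14.3, 14.8])), (260.76, 218.04, array([13.9, 14.5]))]
[(261.52, 217.93, array([14.7, 15.7])), (264.41, 218.48, array([ 9.1, 13. ])), (264.32, 218.53, array([ 9.1, 12.4]))]
[(304.42, 261.36, array([18.4, 22.3])), (304.46, 261.46, array([18.2, 22.1])), (304.47, 261.44, array([17.9, 22. ]))]
[(305.37, 260.91, array([18.2, 21.8])), (305.32, 260.98, array([18. , 21.3])), (305.31, 260.97, array([17.8, 21.5]))]
```

```bash
python3 - <<'E'
from h import *
t=np.load("t2.npy",allow_pickle=True).item(); s=np.load("s2.npy",allow_pickle=True).item()
X=np.array([.517,.308,.012])
mt=(261.75,218.0); ms=(305.34,260.95)
bt=np.array(mt)-proj(t,X+[0,0,.002])[0]; bs=np.array(ms)-proj(s,X)[0]; print("bias px",bt,bs)
mid=np.array([.52227,-.04327]); 
kr=np.array([388.71,217.65])-bt; ks=np.array([335.0,192.])-bs
print("top",onplane(t,kr,.060),"side",onplane(s,ks,.057),"tri",tri((t,kr),(s,ks)))
E
python3 - <<'E'
from station import r
from h import *
x,y=.517,.308
r.reach([x,y,.25],[180,0,76.1]); r.servo_line([x,y,.190],speed=.1)
r.grab(15); print(r.sense()["opening"])
r.servo_line([x,y,.30],speed=.15)
kx,ky=.5049,-.1128
r.reach([kx,ky,.30],[180,0,76.4])
r.servo_line([kx,ky,.268],speed=.08); r.wait(.2)
s=r.snapshot("side"); print(r.sense()["clock"],r.sense()["tcp_pos"],r.sense()["contact_force"])
np.save("s3.npy",s,allow_pickle=True)
crop(s,300,160,64,48,12,"pics/s3.png")
E
```

```text
bias px [1.10426593 0.03099845] [0.52598228 0.31232821]
top [ 0.5048878  -0.11302197  0.06      ] side [ 0.50606918 -0.12423278  0.057     ] tri [ 0.50478221 -0.11294254  0.06055827]
0.043044433560595806
34.525 [ 0.5050294  -0.11286634  0.26862511] [ 0.24602654 -0.37248566  0.14762858]
```

```bash
sleep 1
```

```text
(no output)
```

View pics/s3.png

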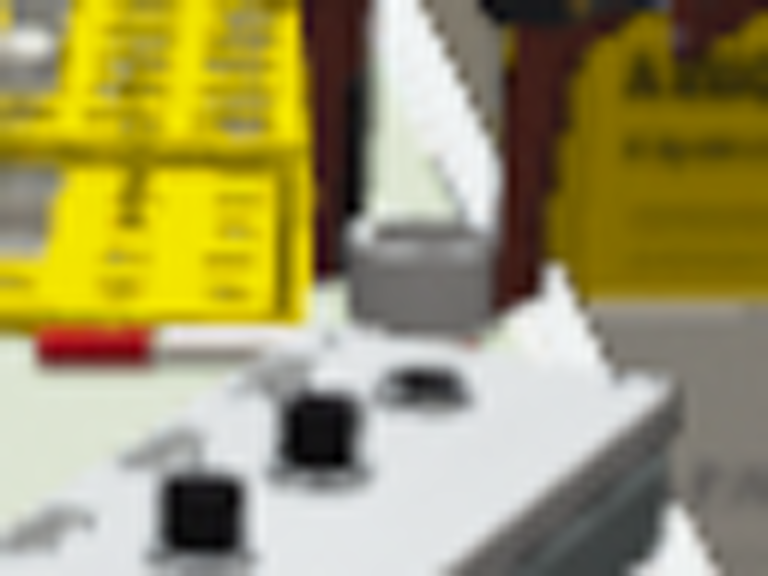

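Run:
```python
from h import *
s=np.load("s3.npy",allow_pickle=True).item()
a=np.array([.50503,-.11287])
for z in (.0766,.055,.067,.059): print(z,proj(s,[*a,z]),)
print("d/dx",proj(s,[a[0]+.01,a[1],.06])-proj(s,[*a,.06]),"d/dy",proj(s,[a[0],a[1]+.01,.06])-proj(s,[*a,.06]))
f=s["frame"]; g=cv2.cvtColor(f,cv2.COLOR_RGB2GRAY)
for y in range(178,189): print(y,g[y,326:345])
print()
for y in range(188,196): print(y,g[y,328:343])
```

```text
0.0766 [[334.602759   186.96576043]]
0.055 [[334.28352206 193.31412571]]
0.067 [[334.4604535 189.7949344]]
0.059 [[334.34238248 192.14318434]]
d/dx [[-3.04397176 -0.25868035]] d/dy [[-0.42399047  0.89999898]]
178 [ 39  37  39 120 188 185 168 164 153 156 161 155 146 205 203 114  40  39
  33]
179 [ 41  38  64 156 204 132 102 107 108 109 109 110 112 134 147 100  41  36
  31]
180 [ 40  35  60 122 156 146 153 155 146 130 129 137 149 143 119  81  41  38
  35]
181 [ 39  37  52  88 109 128 139 140 134 125 125 130 138 131 105  57  39  40
  36]
182 [ 40  35  50  88 101 106 107 109 111 111 113 112 111 106  93  48  39  37
  35]
183 [110 121 130  95 101 105 108 109 111 112 110 111 110 108  93  47  38  37
  34]
184 [199 203 183  99 102 105 108 109 110 111 111 109 108 107  92  48  39  38
  73]
185 [223 224 198  99 101 104 107 108 110 110 110 109 107 106  92  48  81 152
 203]
186 [225 225 205 131 104 104 106 108 109 110 109 109 106 105  98 114 187 230
 233]
187 [221 208 217 197 170 163 120 105 111 110 110 109 107 118 143 169 223 237
 240]
188 [218 187 214 225 220 217 201 195 191 182 178 164 146 140 182 213 225 236
 242]

188 [214 225 220 217 201 195 191 182 178 164 146 140 182 213 225]
189 [222 229 228 228 227 226 225 222 220 215 207 203 218 226 226]
190 [227 227 227 221 197 173 154 156 162 176 211 226 226 227 227]
191 [226 227 223 196 130  76  35  44  58  85 161 222 226 226 226]
192 [163 189 211 159 144 101  53  52  51  65 127 199 226 226 227]
193 [ 59 113 174 161 137 107  89 103 100  98 119 184 227 226 226]
194 [ 24  75 161 210 195 192 185 171 169 177 197 214 227 225 225]
195 [ 18  73 168 226 226 227 223 218 218 220 226 226 225 225 224]
```

Run:
```python
from station import r
import numpy as np
x,y=.5043,-.1128
r.servo_line([x,y,.262],speed=.05); r.wait(.2)
f0=np.mean([r.sense()["contact_force"] for _ in range(3)],axis=0)
z=.254; r.servo_line([x,y,z],speed=.03); hit=False
while z>.2446:
    z-=.0007; r.servo_line([x,y,z],speed=.03); r.wait(.05)
    S=r.sense(); f=S["contact_force"]-f0
    print(round(z,4),np.round(S["tcp_pos"],4),np.round(f,1))
    if f[2]>3: break
print(S["clock"])
```

```text
0.2533 [ 0.5043 -0.1128  0.2534] [ 0.4 -0.8  0.5]
0.2526 [ 0.5043 -0.1128  0.2526] [-0.7  0.2 -0. ]
0.2519 [ 0.5043 -0.1128  0.2519] [-0.  -0.4  0.2]
0.2512 [ 0.5043 -0.1128  0.2512] [ 0.2 -0.  -0.6]
0.2505 [ 0.5043 -0.1128  0.2504] [-0.3 -0.3 -0.1]
0.2498 [ 0.5043 -0.1128  0.2498] [ 0.3 -0.  -0.3]
0.2491 [ 0.5043 -0.1128  0.2491] [-1.1 -0.   0.7]
0.2484 [ 0.5043 -0.1128  0.2484] [-0.6 -0.4 -0.1]
0.2477 [ 0.5043 -0.1128  0.2477] [-0.2 -0.9  0.2]
0.247 [ 0.5043 -0.1128  0.247 ] [-0.7 -1.2 -1.7]
0.2463 [ 0.5043 -0.1128  0.2463] [ 0.1 -0.4  0.7]
0.2456 [ 0.5043 -0.1128  0.2456] [ 0.3 -1.   0.4]
0.2449 [ 0.5043 -0.1128  0.245 ] [-0.5 -0.8  1.3]
0.2442 [ 0.5043 -0.1128  0.245 ] [-2.7  0.1  6.7]
39.6083
```

The ring passed the collar height (TCP 0.249) and bottomed at 0.245, flat on the box. I'll release and check.

Run:
```python
from station import r
from h import *
x,y=.5043,-.1128
r.servo_line([x,y,.2450],speed=.03)
r.let_go(); r.servo_line([x,y,.33],speed=.12)
q=r.sense()["joints"]; q[0]-=30; q[1]-=5; r.move_joints(q); r.wait(.3)
s=r.snapshot("side"); t=r.snapshot("top"); print(r.sense()["clock"],r.sense()["contact_force"],r.sense()["opening"])
crop(s,210,165,160,120,5,"pics/s4.png"); crop(t,220,160,200,120,4,"pics/t4.png"); crop(s,305,175,50,35,16,"pics/s4b.png")
```

```text
43.0 [ 0.57420942 -0.34158691  0.3060264 ] 0.0877298669554986
```

```bash
sleep 1
```

```text
(no output)
```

View pics/s4.png

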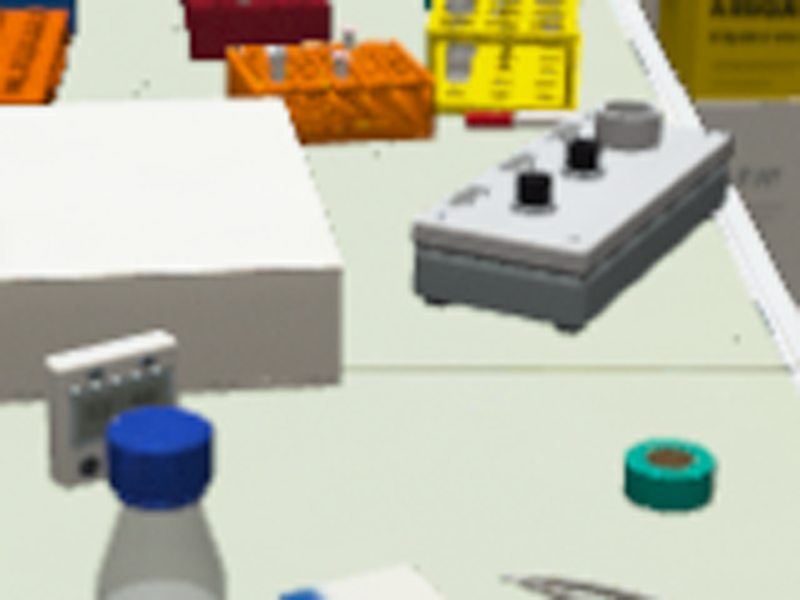

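View pics/t4.png

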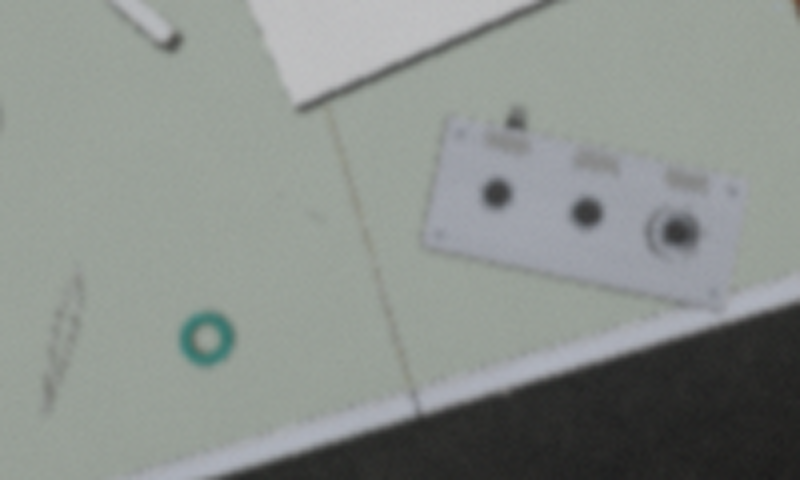

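View pics/s4b.png

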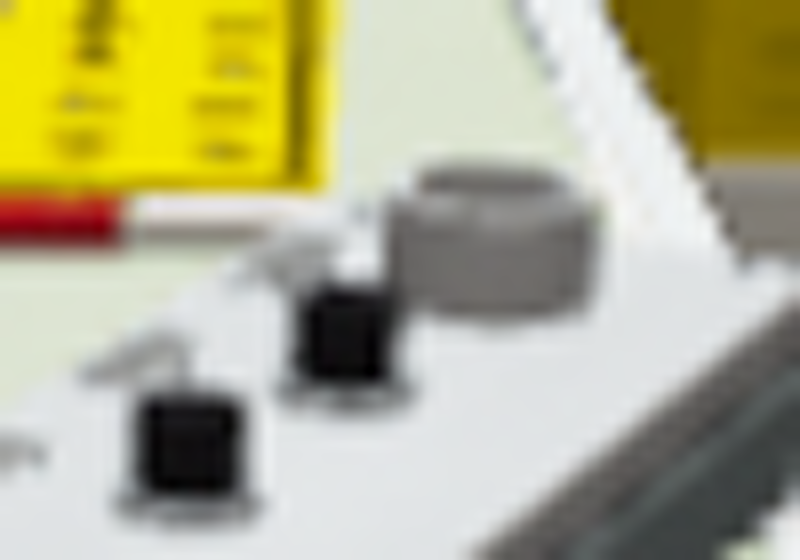

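The side view shows the ring level on the box round the right key, at crop (630,125). The left and middle keys are up and the gripper is clear. In the top view the dark cap sits inside the ring at (678,233), and the tape, forceps and timer are where they were.

```bash
python3 -c "
from station import r
r.hand_in(); print(r.sense()['clock'])"
```

```text
the job is handed in; nothing more can be done
the job is handed in; nothing more can be done
```

The right (-y) key was the sound one, and the guard ring now stands over it, flat on the box. I handed the job in just after 43.0 s of the allowed 67 s; no verdict is reported.

- **Keys:** I tried the right key first. It was soft for about 4 mm, stiffened to a peak of 16.8 N near 8 mm, and snapped down at about 14 mm. I lifted off at once and never touched the left and middle keys.
- **Ring:** I centred it with two crossed grasps, then lowered it over the key. It passed the collar without catching and stopped at the expected height with 6.7 N of contact, and I released it there.
- **Last checks:** The final pictures show the ring level round the right key with the cap inside it, and the other two keys up. The tape, forceps and timer looked unmoved, and the bottle too as far as the side view shows. I did not check the carton or the red marker at the end. The gripper was clear of everything, with about 0.7 N of sensor noise.
- **Disagreements:**
  - The top camera put the ring about 3 mm off in y from where the gripper held it, more than the 2 mm calibration figure. I corrected for that.
  - The two views differed by about 1 mm in the key's x, so I used a value between them.
  - I did not measure the final centring directly, but seated over the collar the ring can be at most about 2.5 mm off.

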